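# Set the spares dispenser to its wide chute

### The job

On this microscope bench stand two round spares dispensers. Take the one with the wide chute by the bar on its cap and turn the cap so that its opening stands squarely over that chute, then let go. Leave the cap of the dispenser with the narrow chute as it is.

Things in the scene. Friction and masses are not known exactly. Their poses are not given: they have to be found in the camera images.
- wide_bar (a point): Centre of the top of the upright-sided black grip bar on the wide-chute dispenser's cap, on the vertical turning axis, 112 mm above the table. z is up; x runs along the bar towards the cap's opening. Bar: 48 mm long (x), 14 mm thick (y), 33 mm tall. Cap: grey disc 104 mm across, flat top 79 mm above the table, with one pie-shaped opening 40 degrees wide from 24 mm off the axis out to the rim.
- wide_cap (a joint): Turn of that cap, rad: 0 = opening exactly over the wide chute; positive = opening counter-clockwise of the chute, seen from above. Starts between 0.6 and 1.4, turns either way (limits -3 and 3) with light friction (0.06 N m), has no click or stop near 0 and stays where it is left.
- wide_chute (a point): Middle of the outer lip of the wide light grey chute (34 mm wide inside), 95 mm from the turning axis, 30 mm above the table. x points straight out from the axis, z up; the cap is right when the bar's x points the same way, not opposite. Its drum is light grey, 108 mm across, 70 mm high, on a black foot 120 mm across, fixed to the table.
- narrow_opening (a point): Middle of the opening in the cap of the other fixed dispenser: same drum, cap and bar, but a narrow chute, 14 mm wide inside. 38 mm from its cap's axis, 79 mm above the table; x points from the axis to the opening. This cap must not be turned. Either dispenser may stand on the left or the right.

How it is judged:
By the outcome, as a careful person would: the job done as asked, in the order asked, and still so for the second after the job is handed in, with the robot touching nothing.
It also fails if it takes over 32 s, if anything falls off the work surface, if the arm or the gripper's body presses on something with over 40 N, if the wrist force passes 120 N, or if a joint passes its speed limit or range.

### The arm

A 6-joint arm with a two-finger parallel gripper is mounted at the origin on the work surface. World frame = base frame: x ahead of the robot, y to its left, z up, the work surface at z = 0. Lengths are in m, angles in rad, forces in N, time in s.
With the tool pointing down it reaches from about 0.35 to 1 m from the base axis. Payload 7.1 kg.
Tool frame: the origin (TCP) lies between the finger pads; the fingertips stand ahead of it and the grasp point (between the pads) lies 3 mm ahead of it (ctrl.tcp_to_tips is the x of the fingertips in the tool frame, in m); x points along the fingers, y is the direction in which the jaws open and shut, and the axes are right-handed (so a half turn about x gives the same grasp; the last joint's range is limited). The gripper opens to 85 mm and grips with 20 to 120 N. Pads are 22 mm wide; open, the fingers measure 114 mm over their backs; the gripper's body (76 mm by 85 mm) begins 54 mm behind the grasp point. The pads swing forward as they close: fully open they stand 13 mm farther back than shut.
Start: joints at [1.271, 0.423, 1.63, -0, 1.089, -0.019], TCP at [0.173, 0.601, 0.253] pointing down, gripper open.
Joint ranges: [-3, 3], [-0.9, 2.11], [0.09, 2.58], [-1.31, 4.45], [0.11, 2.69], [-2.54, 2.54]. Speed limits (rad/s): [2.39, 2.39, 3.01, 3.14, 3.14, 3.14].

### API

Orientations are given as a unit quaternion [w, x, y, z].
In Python, from plant import ctrl, cams, job_done gives the robot as it stands. The module is installed in compiled form; this text tells all that it offers.
- The arm moves only by the shell command python3 -m creep 'ROWS' [FORCE]. ROWS is a JSON object of lists of equal length, an entry for each row: "linear": the shift along the tool's x, y, z in mm, a list of three; "roll": the turn about the tool's x in degrees; "claw": the finger opening in mm, from 0 to 85.4. In form: {"linear": [[tx, ty, tz], ...], "roll": [roll, ...], "claw": [claw, ...]}. A call has 1 to 20 rows; each row shifts and turns the commanded pose from where the row before left it, along the tool's axes as they then stand; what a row does not reach is not made up. A row lasts 1/8 s, in which the tool goes at most 62.5 mm and 10.7 degrees, less where a joint would pass 70% of its speed; a pose out of reach is approached as far as the arm can. A call with a gripper value outside its range is refused whole. The fingers move at their own pace and stop on an object; FORCE is the grip in N (left out, the last holds). Time passes only in rows, so rows that do not move let the fingers close. It gives the time, the measured TCP pose, the force and the opening at its end, in the units of the state.
- ctrl.get_obs(): the state, without advancing time (a new reading comes with each control period).
- cams.grab_frame(name): name is "side" or "top"; returns a dict with "pixels" (480x640x3 uint8, red, green, blue), "vfov" (degrees; the focal length in pixels is half the picture's height over the tangent of half this angle, whatever the lens; pixels are square), "cx", "cy" (the principal point, pixels), "eye" and "attitude" of the camera in the world. Camera axes: x right, y up, looking along -z (the intrinsics and any distortion apply to the point x, -y, -z); pixel columns grow to the right and rows downward; lengths in m; the calibration is good to about 2 mm. A picture is of the moment at which its call begins. There is no depth.
- job_done(): hands the job in, once; it reports no verdict.
The state is a dict: "clock": time; "qpos": joint angles; "qvel": joint speeds; "effort": joint torques, N m; "tool_pos": TCP position; "tool_rot": TCP orientation; "contact_force": force on the tool from outside, world axes, zero at the start; "torque": the same for the moment, N m; "width": finger opening in m.
Only numpy, scipy, OpenCV 4.12 (cv2) and the standard library are available. Lean on these libraries where they do the work, as an engineer would, in place of code of your own. Each camera call takes 0.05 s, during which the arm holds its last target.

## Working session

There is one attempt and no reset: what is moved stays moved. The work goes in short steps, Python scripts to look and compute and a shell command to move; the robot and the scene stay as the last step left them, time stands still between calls to the robot, and variables do not carry over. Pictures are saved under pics/ and viewed, and the job is handed in when it is done.

```bash
mkdir -p pics
cat > h.py <<'E'
import numpy as np, cv2
from plant import ctrl, cams
from scipy.spatial.transform import Rotation as R
def rot(q): return R.from_quat([q[1],q[2],q[3],q[0]]).as_matrix()
E
python3 - <<'E'
from h import *
o=ctrl.get_obs(); print({k:np.round(v,4).tolist() for k,v in o.items()}, ctrl.tcp_to_tips); print(rot(o['tool_rot']).round(3))
for n in('top','side'):
    f=cams.grab_frame(n); print(n,{k:v for k,v in f.items() if k!='pixels'})
    cv2.imwrite(f'pics/{n}0.png',f['pixels'][:,:,::-1]); np.save(f'{n}0.npy',f,allow_pickle=True)
E
```

```text
{'clock': 0.0, 'qpos': [1.271, 0.4238, 1.6307, -0.0, 1.0886, -0.019], 'qvel': [-0.0015, 0.0001, 0.001, 0.0016, 0.0001, -0.0003], 'effort': [-0.0018, -55.7392, -28.1726, -0.0002, 0.0076, -0.0], 'tool_pos': [0.173, 0.6, 0.2525], 'tool_rot': [0.7001, 0.0984, 0.7002, -0.0995], 'contact_force': [-0.4786, 0.3031, 0.4724], 'torque': [0.0407, 0.0347, -0.011], 'width': 0.0852} 0.022
[[-0.     0.277  0.961]
 [-0.001  0.961 -0.277]
 [-1.    -0.002 -0.   ]]
top {'vfov': 43.9420980762515, 'cx': 330.0361503372465, 'cy': 233.57607277920778, 'eye': array([ 0.39693402, -0.01987546,  0.99743877]), 'attitude': array([ 0.71427639,  0.08088345, -0.08234602, -0.69027982])}
side {'vfov': 52.58623327510422, 'cx': 312.8582959645054, 'cy': 242.25124268494906, 'eye': array([ 0.33008848, -0.5275971 ,  0.58213017]), 'attitude': array([ 0.86892589,  0.42526505, -0.10520028, -0.2303266 ])}
```

View pics/top0.png

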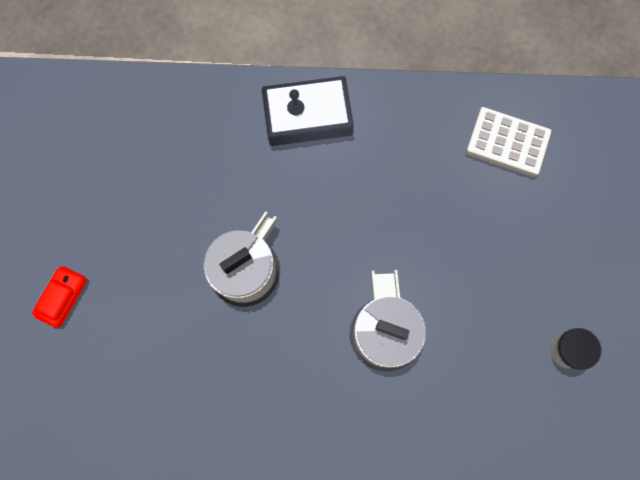

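View pics/side0.png

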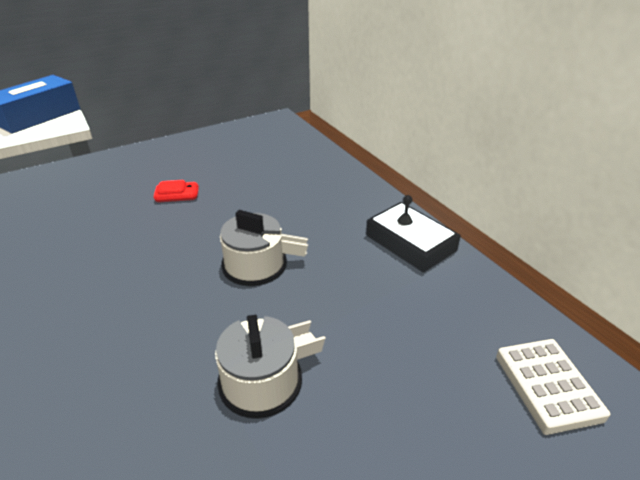

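The dispenser at (390,330) in the top view, (258,345) in the side view, has the wide chute. The narrow one is at (240,265) in the top view. In the top view the bar and opening of the wide one point left and slightly up, and its chute points up. Next I'll measure it more closely.

```bash
cat >> h.py <<'E'
def cast(f,px,z):
    F=240/np.tan(np.radians(f['vfov']/2)); px=np.atleast_2d(np.array(px,float))
    d=np.c_[(px[:,0]-f['cx'])/F,-(px[:,1]-f['cy'])/F,-np.ones(len(px))]@rot(f['attitude']).T
    e=np.array(f['eye']); return e+d*((z-e[2])/d[:,2])[:,None]
def proj(f,P):
    F=240/np.tan(np.radians(f['vfov']/2)); c=(np.atleast_2d(P)-f['eye'])@rot(f['attitude'])
    return np.c_[f['cx']-F*c[:,0]/c[:,2],f['cy']+F*c[:,1]/c[:,2]]
E
python3 - <<'E'
from h import *
f=np.load('top0.npy',allow_pickle=True).item(); s=np.load('side0.npy',allow_pickle=True).item()
a=f['pixels'][260:375,340:440,::-1]; b=s['pixels'][305:415,205:335,::-1]
cv2.imwrite('pics/t1.png',cv2.resize(a,None,fx=5,fy=5,interpolation=cv2.INTER_CUBIC))
cv2.imwrite('pics/s1.png',cv2.resize(b,None,fx=5,fy=5,interpolation=cv2.INTER_CUBIC))
E
```

```text
(no output)
```

View pics/t1.png

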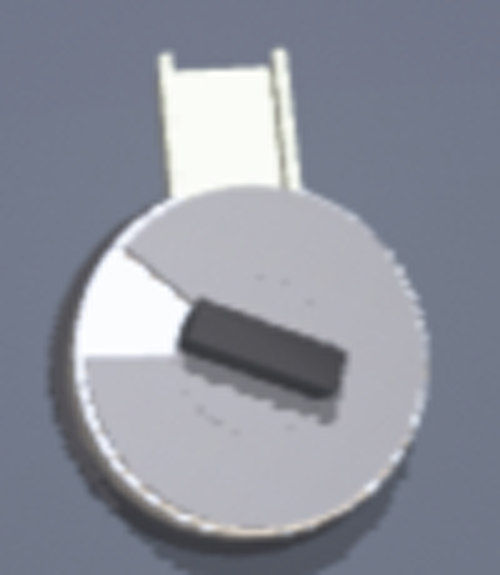

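View pics/s1.png

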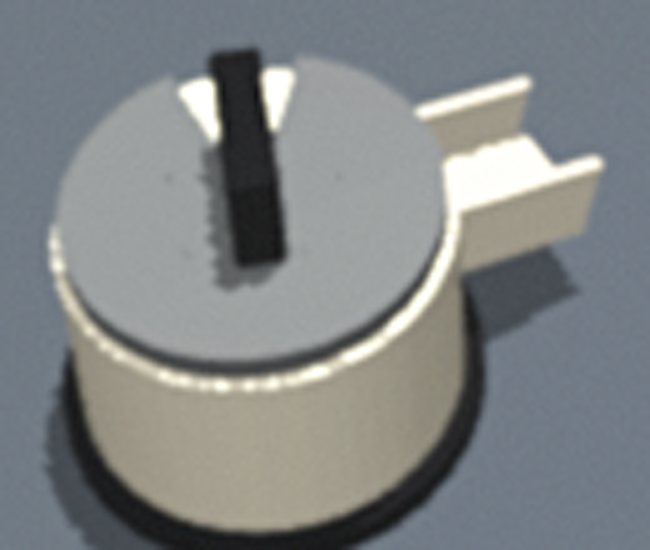

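Run:
```python
from h import *
f=np.load('top0.npy',allow_pickle=True).item(); s=np.load('side0.npy',allow_pickle=True).item()
def tri(pt,ps):
    A=np.zeros((3,3));b=np.zeros(3);L=[]
    for g,p in((f,pt),(s,ps)):
        e=np.array(g['eye']);d=cast(g,p,0)[0]-e;d/=np.linalg.norm(d);M=np.eye(3)-np.outer(d,d);A+=M;b+=M@e;L.append((M,e))
    X=np.linalg.solve(A,b);return X.round(4),[round(np.linalg.norm(M@(X-e))*1e3,1) for M,e in L]
off=np.array([340,260]);so=np.array([205,305])
T=lambda x,y:off+np.array([x+.5-2.5,y+.5-2.5])/5
S=lambda x,y:so+np.array([x-2,y-2])/5
l,_=tri(T(165,55),S(528,80)); r,_=tri(T(281,51),S(603,160))
print('tips',tri(T(165,55),S(528,80)),tri(T(281,51),S(603,160)),np.linalg.norm(l-r))
# floor lip, walls
# bar: dark pixels in top view
p=f['pixels'][260:375,340:440].astype(int); v=p.max(2)
for n,th in(('bar',75),):
    m=(v<th)&(((np.arange(115)[:,None]-69)**2+(np.arange(100)[None]-52)**2)<22**2)
    c=max(cv2.findContours(m.astype(np.uint8),0,1)[0],key=cv2.contourArea)
    print(m.sum(),cv2.minAreaRect(c))
# grey cap (incl. bright): intensities
print(p[90,40],p[110,5],p[65,20],p[68,54],p[20,45])
for c in [(195,297),(348,347),(335,398),(180,350),(190,345)]: pass
# bar top corners by eye
q=np.array([T(203,298),T(347,348),T(342,372)])
print('bartop',cast(f,q,.112).round(4))
# cap circle: rays from estimated centre; boundary of grey (76..) by left/right/top/bottom in crop
pts=np.array([T(250,184),T(345,215),T(400,275),T(428,350),T(76,345),T(95,255),T(170,202)])
w=cast(f,pts,.079)[:,:2]
A=np.c_[2*w,np.ones(len(w))];sol=np.linalg.lstsq(A,(w**2).sum(1),rcond=None)[0]
print('cap',sol[:2],np.sqrt(sol[2]+sol[:2]@sol[:2]))
# side: bar top corners tri
print('bar far corners S', cast(s,[S(211,55),S(260,50),S(236,193),S(275,185)],.112).round(4))
# opening edges
a=cast(f,[T(127,250),T(190,302)],.079);b=cast(f,[T(84,356),T(178,356)],.079)
for e in(a,b): d=e[0]-e[1];print('edge',np.degrees(np.arctan2(d[1],d[0])), e.round(4)[:, :2].tolist())
```

```text
tips (array([ 0.5628, -0.0893,  0.0461]), [np.float64(0.9), np.float64(0.9)]) (array([ 0.5658, -0.127 ,  0.0462]), [np.float64(1.4), np.float64(1.4)]) 0.037819307238499224
67 ((50.789527893066406, 73.6013412475586), (29.731536865234375, 2.312452793121338), 19.29004669189453)
[183 184 190] [113 121 137] [250 252 254] [81 81 85] [250 252 247]
bartop [[ 0.478  -0.0967  0.112 ]
 [ 0.4648 -0.1394  0.112 ]
 [ 0.4578 -0.1379  0.112 ]]
cap [ 0.46256911 -0.11376241] 0.054336471565082964
bar far corners S [[ 0.4668 -0.0937  0.112 ]
 [ 0.4788 -0.0985  0.112 ]
 [ 0.4537 -0.14    0.112 ]
 [ 0.4631 -0.1425  0.112 ]]
edge 52.174192061729514 [[0.4949, -0.076], [0.4797, -0.0956]]
edge 91.94158517885175 [[0.4622, -0.0635], [0.4632, -0.0922]]
```

Run:
```python
from h import *
f=np.load('top0.npy',allow_pickle=True).item()
g=f['pixels'].astype(float).min(2)
Lp=[];Rp=[]
for r in range(274,294):
    row=g[r]; mid=385
    bg=95;br=row[380:392].mean();t=(bg+br)/2
    c=mid
    while row[c]>t and c>360:c-=1
    Lp.append((c+(t-row[c])/(row[c+1]-row[c]),r))
    c=404
    while row[c]<t:c-=1
    Rp.append((c+(row[c]-t)/(row[c]-row[c+1]),r))
for n,P in(('L',Lp),('R',Rp)):
    w=cast(f,P,.046)[:,:2]; k=np.polyfit(w[:,0],w[:,1],1); res=w[:,1]-np.polyval(k,w[:,0])
    ok=abs(res)<2*res.std(); k=np.polyfit(w[ok,0],w[ok,1],1)
    print(n,'dir',np.degrees(np.arctan(k[0])),'y at .464',np.polyval(k,.464),'y at .56',np.polyval(k,.56),res.std())
o=ctrl.get_obs();M=rot(o['tool_rot'])
print('shift tool mm',M.T@(np.array([.464,-.1155,.2525])-o['tool_pos'])*1e3)
```

```text
L dir 6.269033860456325 y at .464 -0.09736954414627963 y at .56 -0.08682355899802144 0.00011945561110620333
R dir 6.67842926000915 y at .464 -0.14014045894493787 y at .56 -0.12889969007190835 0.00013187175101898884
shift tool mm [   0.94685555 -606.95547048  477.85766126]
```

```bash
python3 -m creep '{"linear":[[0,-20,16],[0,-40,32],[0,-46,36],[0,-46,36],[0,-46,36],[0,-46,36],[0,-46,36],[0,-46,36],[0,-46,36],[0,-46,36],[0,-46,36],[0,-46,36],[0,-46,36],[0,-28,22],[0,-13,12],[0,0,0]],"roll":[0,0,0,0,0,0,0,0,0,0,0,0,0,0,0,0],"claw":[60,60,60,60,60,60,60,60,60,60,60,60,60,60,60,60]}' 30
python3 -m creep '{"linear":[[0,0,0],[0,0,0],[0,0,0],[0,0,0],[0,0,0],[0,0,0],[0,0,0],[0,0,0],[0,0,0],[0,0,0],[0,0,0]],"roll":[6,10,10,10,10,10,10,10,10,5.5,0],"claw":[60,60,60,60,60,60,60,60,60,60,60]}'
python3 - <<'E'
from h import *
o=ctrl.get_obs();M=rot(o['tool_rot']);print(o['clock'],o['tool_pos'],M.round(3),np.degrees(np.arctan2(M[1,1],M[0,1])),o['contact_force'],o['qpos'])
print(M.T@(np.array([.4645,-.116,.130])-o['tool_pos'])*1e3)
s=cams.grab_frame('side');cv2.imwrite('pics/s2.png',s['pixels'][:,:,::-1])
E
```

```text
clock: 2.1
tool_pos: [0.4642, -0.1154, 0.253]
tool_rot: [0.7, 0.1, 0.7, -0.099]
contact_force: [-0.2, -0.0, 0.2]
width: 0.0597
clock: 3.48
tool_pos: [0.4637, -0.1137, 0.2533]
tool_rot: [-0.418, -0.57, -0.419, 0.57]
contact_force: [0.5, 0.1, 0.1]
width: 0.0599
3.475 [ 0.46366999 -0.11369225  0.25327365] [[-0.001  0.954 -0.3  ]
 [ 0.    -0.3   -0.954]
 [-1.    -0.001 -0.   ]] -17.436536329203935 [0.46626446 0.06718543 0.12167112] [-2.65509586e-01  2.05727731e-01  1.94724472e+00  2.53620632e-04
  9.89276386e-01  3.86760633e-02]
[123.27227088   1.56522956   1.97595784]
```

View pics/s2.png

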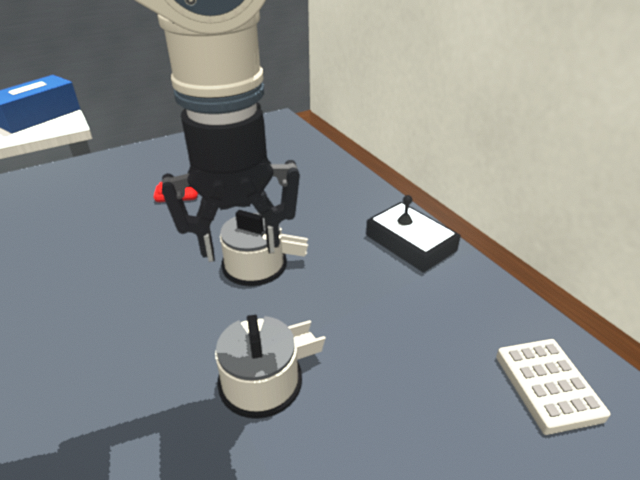

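The side picture shows the open gripper upright above the wide dispenser, whose bar is at (255,335). Nothing is in the way, so I'll descend.

```bash
python3 -m creep '{"linear":[[15,1.5,2],[30,0,0],[35,0,0],[30,0,0],[15,0,0],[10,0,0],[7,0,0],[4,0,0],[0,0,0],[0,0,0]],"roll":[0,0,0,0,0,0,0,0,0,0],"claw":[60,60,60,60,60,60,60,60,60,60]}' 25
python3 - <<'E'
from h import *
for n in('side','top'):
    s=cams.grab_frame(n);p=proj(s,ctrl.get_obs()['tool_pos'])[0].astype(int);print(p)
    a=s['pixels'][max(0,p[1]-75):p[1]+75,p[0]-95:p[0]+95,::-1];cv2.imwrite(f'pics/{n}3.png',cv2.resize(a,None,fx=4,fy=4))
E
```

```text
clock: 4.78
tool_pos: [0.4654, -0.1176, 0.1078]
tool_rot: [0.418, 0.571, 0.417, -0.57]
contact_force: [0.1, 0.2, 0.1]
width: 0.0599
[253 330]
[393 328]
```

View pics/side3.png

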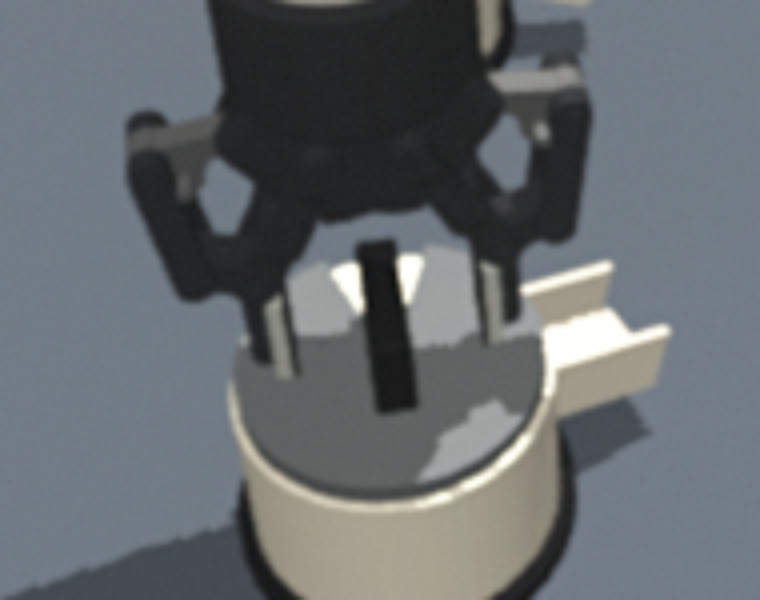

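The pads stand on either side of the bar, at about (280,335) and (490,300) in this crop, and are centred on it. I'll close on it.

```bash
python3 -m creep '{"linear":[[0,0,0],[0,0,0],[0,0,0],[0,0,0],[0,0,0],[0,0,0]],"roll":[0,0,0,0,0,0],"claw":[40,25,18,10,10,10]}' 25
python3 - <<'E'
from h import *
o=ctrl.get_obs();M=rot(o['tool_rot']);print(o['tool_pos'],np.degrees(np.arctan2(M[1,1],M[0,1])),M.T@o['contact_force'],o['torque'])
E
```

```text
clock: 5.62
tool_pos: [0.4651, -0.1176, 0.1074]
tool_rot: [0.418, 0.571, 0.418, -0.571]
contact_force: [-0.5, 0.4, 2.3]
width: 0.0134
[ 0.46514963 -0.11755635  0.10742177] -17.588355661885696 [-2.26038474 -0.61244325 -0.26550162] [ 0.03235501  0.048233   -0.01917905]
```

```bash
python3 -m creep '{"linear":[[0,0,0],[0,0,0],[0,0,0],[0,0,0],[0,0,0],[0,0,0],[0,0,0],[0,0,0]],"roll":[3,5,6,6,6,4,0,0],"claw":[10,10,10,10,10,10,10,10]}' 25
python3 - <<'E'
from h import *
o=ctrl.get_obs();M=rot(o['tool_rot']);print(o['tool_pos'],np.degrees(np.arctan2(M[1,1],M[0,1])),M.T@o['contact_force'],o['torque'],o['width'])
E
```

```text
clock: 6.62
tool_pos: [0.4638, -0.1168, 0.1074]
tool_rot: [-0.255, -0.659, -0.256, 0.66]
contact_force: [-4.2, 4.5, 7.5]
width: 0.0137
[ 0.46383751 -0.11675605  0.10739316] -47.602845685138746 [-7.49737126 -6.17650147  0.01149214] [ 0.64772705  0.5794901  -0.01970783] 0.013730149624776795
```

```bash
python3 -m creep '{"linear":[[0,-0.5,0],[0,-0.5,0],[0,0,0],[0,0,0],[0,0,0],[0,0,0],[0,0,0],[0,0,0],[0,0,0]],"roll":[3,5,6,6,6,6,6,0,0],"claw":[10,10,10,10,10,10,10,10,10]}' 25
python3 - <<'E'
from h import *
o=ctrl.get_obs();M=rot(o['tool_rot']);print(o['tool_pos'],np.degrees(np.arctan2(M[1,1],M[0,1])),M.T@o['contact_force'],o['torque'],o['width'])
E
```

```text
clock: 7.75
tool_pos: [0.4629, -0.115, 0.1073]
tool_rot: [-0.026, -0.706, -0.028, 0.708]
contact_force: [-2.9, 12.1, 10.9]
width: 0.0137
[ 0.46292729 -0.11495333  0.10734621] -85.63458374977291 [-10.81043544 -12.2875742    2.04233736] [1.95905021e+00 3.63194259e-01 5.99079546e-04] 0.013666500456038054
```

```bash
python3 -m creep '{"linear":[[0,-1,0],[0,-1,0],[0,0,0],[0,0,0]],"roll":[0,0,0,0],"claw":[10,10,10,10]}' 25
python3 - <<'E'
from h import *
o=ctrl.get_obs();M=rot(o['tool_rot']);print(o['tool_pos'],np.degrees(np.arctan2(M[1,1],M[0,1])),M.T@o['contact_force'],o['torque'],o['width'])
E
```

```text
clock: 8.25
tool_pos: [0.463, -0.1147, 0.1074]
tool_rot: [-0.027, -0.706, -0.027, 0.707]
contact_force: [-5.2, -0.6, 8.1]
width: 0.0135
[ 0.46298344 -0.11470137  0.10737351] -85.57776441765513 [-8.0568991   0.23110662  5.30131786] [-0.1736788   0.70760406 -0.05969063] 0.013471974874852587
```

```bash
python3 -m creep '{"linear":[[0,0,0],[0,0,0],[0,0,0],[0,0,0],[-10,0,0],[-30,0,0],[-40,0,0],[-40,0,0],[-25,0,0],[0,-30,0],[0,-50,0],[0,-55,0],[0,-55,0],[0,-55,0],[0,-55,0],[0,-50,0],[0,-30,0],[0,0,0]],"roll":[0,0,0,0,0,0,0,0,0,0,0,0,0,0,0,0,0,0],"claw":[20,40,60,60,60,60,60,60,60,60,60,60,60,60,60,60,60,60]}' 25
python3 - <<'E'
from h import *
for n,(x0,x1,y0,y1) in(('top',(340,440,260,375)),('side',(205,335,305,415))):
    f=cams.grab_frame(n); np.save(f'{n}4.npy',f,allow_pickle=True)
    cv2.imwrite(f'pics/{n}4f.png',f['pixels'][:,:,::-1])
    cv2.imwrite(f'pics/{n}4.png',cv2.resize(f['pixels'][y0:y1,x0:x1,::-1],None,fx=5,fy=5,interpolation=cv2.INTER_CUBIC))
E
```

```text
clock: 10.5
tool_pos: [0.4347, 0.2658, 0.2529]
tool_rot: [0.028, 0.707, 0.028, -0.706]
contact_force: [0.1, -1.6, 0.7]
width: 0.0602
```

View pics/top4.png

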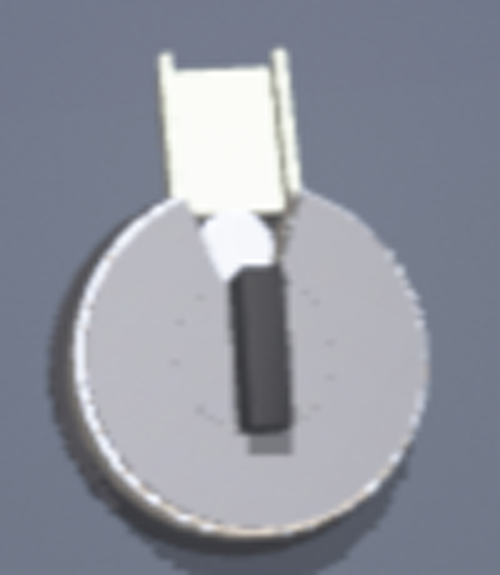

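View pics/side4.png

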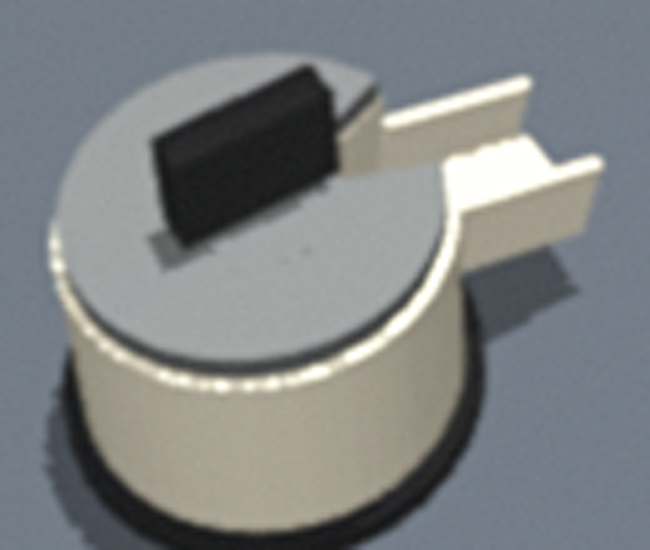

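View pics/top4f.png

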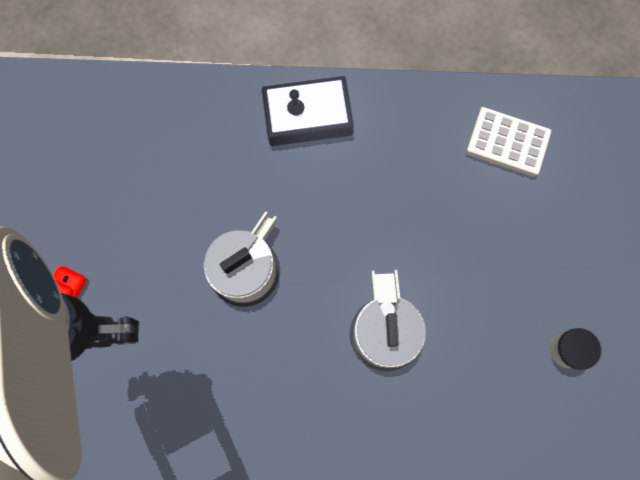

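Run:
```python
from h import *
t=np.load('top4.npy',allow_pickle=True).item(); s=np.load('side4.npy',allow_pickle=True).item()
T=lambda x,y:np.array([340+(x-2)/5,260+(y-2)/5]); S=lambda x,y:np.array([205+(x-2)/5,305+(y-2)/5])
def n(g,a,b):
    e=g['eye'];A,B=cast(g,[a,b],0)-e;v=np.cross(A,B);return v/np.linalg.norm(v)
ang=lambda d:np.degrees(np.arctan2(d[1],d[0]))
# subpixel horizontal crossing of gray level in top view for wall sides
g=t['pixels'].astype(float).min(2)
P={'L':[], 'R':[]}
for r in range(274,294):
    row=g[r];th=(95+row[380:390].mean())/2
    c=366
    while row[c]<th:c+=1
    P['L'].append((c-1+(th-row[c-1])/(row[c]-row[c-1]),r))
    c=404
    while row[c]<th:c-=1
    P['R'].append((c+(row[c]-th)/(row[c]-row[c+1]),r))
# side: near wall top outer edge, far wall top edge : upper boundary (bright vs bg above)
h=s['pixels'].astype(float).min(2)
Q=[]
for c in range(284,309):
    col=h[:,c]; r=312
    while col[r]<150 and r<345:r+=1
    Q.append((c,r-1+(150-col[r-1])/(col[r]-col[r-1])))
print(np.round(Q,1)[::3].tolist())
for k in P: print(k,np.round(P[k],1)[::4].tolist())
def fit(p):
    p=np.float32(p);vx,vy,x,y=cv2.fitLine(p,cv2.DIST_HUBER,0,.01,.01).ravel();return np.array([x,y])-12*np.array([vx,vy]),np.array([x,y])+12*np.array([vx,vy])
ll=fit(P['L']);rr=fit(P['R']);q=fit(Q)
for nm,a,b in(('L',ll,q),('R',rr,(S(470,211),S(603,161)))):
    d=np.cross(n(t,*a),n(s,*b));d*=np.sign(d[0]);d/=np.linalg.norm(d);print(nm,'dir',ang(d),'slope',np.degrees(np.arcsin(d[2])), 'hor-only',ang(np.diff(cast(t,a,.046),axis=0)[0]),ang(np.diff(cast(s,b,.046),axis=0)[0]))
# opening corners
a,b=cast(t,[T(188,201),T(302,191)],.079);d=a-b
print('opening chord',np.linalg.norm(d),'bisector',ang([d[1],-d[0]]),a,b)
A=cast(t,[T(233,280),T(240,430)],.112);B=cast(t,[T(280,266),T(292,428)],.112)
print('bar edges',ang(A[0]-A[1]),ang(B[0]-B[1]))
# bar side view: bottom edge near face at z=.079
C=cast(s,[S(186,246),S(337,172)],.079);D=cast(s,[S(152,140),S(310,66)],.112);print('bar side view',ang(C[1]-C[0]),np.linalg.norm(C[1]-C[0]),ang(D[1]-D[0]),np.linalg.norm(D[1]-D[0]))
```

```text
[[284.0, 326.4], [287.0, 325.5], [290.0, 324.6], [293.0, 323.7], [296.0, 323.0], [299.0, 322.2], [302.0, 321.3], [305.0, 320.4], [308.0, 319.5]]
L [[371.4, 274.0], [371.7, 278.0], [372.1, 282.0], [372.5, 286.0], [373.0, 290.0]]
R [[397.5, 274.0], [397.7, 278.0], [398.2, 282.0], [398.6, 286.0], [399.1, 290.0]]
L dir 5.063283919928119 slope -15.03660555321672 hor-only -173.56621516587956 -8.602209094207572
R dir 4.969547706395327 slope -11.402392494164568 hor-only -173.48923758760841 -4.029902126583764
opening chord 0.03550397535475921 bisector 6.967171553043266 [ 0.51069161 -0.09452839  0.079     ] [ 0.51499826 -0.1297702   0.079     ]
bar edges 3.3654980802320082 4.730693452181682
bar side view 3.67504975982607 0.04500864735830288 3.787383432533552 0.04580904580100665
```

Run:
```python
from h import *
for n,(x0,x1,y0,y1) in(('top',(195,285,205,310)),('side',(210,315,205,285))):
    a=np.load(n+'0.npy',allow_pickle=True).item()['pixels'].astype(int);b=np.load(n+'4.npy',allow_pickle=True).item()['pixels'].astype(int)
    d=abs(a-b)[y0:y1,x0:x1].max(2);print(n,d.max(),(d>25).sum())
o=ctrl.get_obs();print(o['clock'],abs(o['qvel']).max(),o['contact_force'])
from plant import job_done
print(job_done())
```

```text
top 4 0
side 8 0
10.6 0.023719755444881918 [-0.24285754  0.17722927  0.31512081]
the job is handed in; nothing more can be done
None
```

I gripped the wide-chute dispenser's cap by its bar, turned it 68° clockwise so the opening stands over the chute, let go and moved clear. I handed the job in at 10.6 s.

**Alignment:** the bar points at about 4.4° by the tool angle when I let go. The pictures afterwards gave 3.4–4.7°. The chute points at about 5.0° from two-view lines on its walls, and 4.2–4.5° from the wall tips. That puts the cap within about 1° of square.

**One check disagreed:** the chord between the opening's outer corners gave 7.0°. A one-pixel error there is worth about 3°, so I gave it little weight.

**Force:** I read the wrist force only after each move. The largest reading was about 17 N, at the end of the turn. I eased off most of the sideways load before letting go.

**Narrow dispenser:** its picture regions are unchanged in both views. The largest pixel difference was 8 levels.

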